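# Clamp the loose stave back onto the chopping board

### The arm

A 7-joint arm with a two-finger parallel gripper is mounted at the origin on a cart in front of the work surface, level with it; the furniture and walls round the work are solid. World frame = base frame: x ahead of the robot, y to its left, z up, the work surface at z = 0. Lengths are in mm, angles in rad, forces in N, time in s.
With the tool pointing down it reaches from about 400 to 875 mm from the base axis. Payload 4.4 kg.
Tool frame: the origin (TCP) lies where the fingers leave the gripper's body, on its centre line; the fingertips stand 73 mm ahead of it and the grasp point (between the pads) lies 54 mm ahead of it; z points along the fingers, y is the line along which they close (so a half turn about z gives the same grasp; the last joint's range is limited). The gripper opens to 85 mm and grips with 20 to 120 N. Pads are 22 mm wide; open, the fingers measure 114 mm over their backs; the gripper's body (76 mm by 85 mm) begins 54 mm behind the grasp point. The pads swing forward as they close: fully open they stand 13 mm farther back than shut.
Start: joints at [-1.296, 0.628, 0.038, 1.517, -0.027, 0.996, -0.02], TCP at [217.236, 612.638, 303.913] pointing down, gripper open.
Joint ranges: [-3.06, 3.06], [-0.37, 2.12], [-1.25, 1.32], [0.18, 2.47], [-1.1, 4.24], [0.23, 1.98], [-2.94, 2.94]. Speed limits (rad/s): [2.57, 2.57, 3.14, 3.14, 3.14, 3.14, 3.14].

### API

Orientations are given as [roll, pitch, yaw] about the fixed x, y, z axes, in that order (R = Rz(yaw) Ry(pitch) Rx(roll)).
In Python, from cell import ctrl gives the robot as it stands.
- The arm moves only by the tool send_rows, never from a script. Its argument "rows" is a list that holds one entry, the list of rows, each a list of 6 numbers: the shift along the tool's x, y, z in cm, then the turn, a rotation vector about the tool's x, y, z in rad. In form: [[[tx, ty, tz, wx, wy, wz], ...]]. A call has 1 to 10 rows; each row is the pose to reach, as a shift and turn from the pose commanded when the call began, along the tool's axes at that moment; what a row does not reach only later rows make up. A row lasts 1/10 s, in which the tool goes at most 50 mm and 8.59 degrees, less where a joint would pass 70% of its speed; a pose out of reach is approached as far as the arm can. A call with a gripper value outside its range is refused whole. "grip" is the closure in counts, from 0 (fully open) to 255 (shut), set as the call begins (left out, the last holds). The fingers move at their own pace and stop on an object; the grip force is fixed at half the most. Time passes only in rows, so rows that repeat a pose let the fingers close. It gives the time, the measured TCP pose, the force, the opening and the grip force at its end, in the units of the state.
- ctrl.read_state(): the state, without advancing time (a new reading comes with each control period).
- ctrl.get_image(name): name is "scene" or "top" or "wrist"; returns a dict with "pixels" (420x560x3 uint8, red, green, blue), "fx", "fy", "cx", "cy" (pixels), "D" ([k1, k2, p1, p2, k3] as OpenCV has them; the pictures are not rectified), "extrinsics" (4x4, takes a point from camera to world coordinates); the wrist camera has in their place "mount" (4x4, takes a point from camera to tool coordinates, whose origin is the TCP and whose axes are the flange's). Camera axes: x right, y up, looking along -z (the intrinsics and any distortion apply to the point x, -y, -z); pixel columns grow to the right and rows downward; lengths in mm; the calibration is good to about 2 mm. A picture is of the moment at which its call begins: read the wrist's pose just before it. There is no depth.
- ctrl.finish_job(): hands the job in; it is judged then, once.
The state is a dict: "clock": time; "qpos": joint angles; "qd": joint speeds; "tau": joint torques, N m; "eef_pos": TCP position; "tool_rot": TCP orientation; "force": force on the tool from outside, world axes, zero at the start; "torque": the same for the moment, N m; "width": finger opening in mm; "gripper_force": force on a finger pad.
Only numpy, scipy, OpenCV 4.12 (cv2) and the standard library are available. Lean on these libraries where they do the work, as an engineer would, in place of code of your own. Each camera call takes 0.05 s, during which the arm holds its last target. There are 200 camera calls.

### The job

The outer stave of the small chopping board has come off and its edge is freshly glued. First nudge the stave along until its ends are flush with the ends of the board, then work the one-hand bar clamp standing over the board: squeeze its trigger towards its handle, let it spring back and squeeze again (do not push the jaw along by hand), until the jaws have drawn the seam shut and press on the wood. Finish still holding the trigger squeezed, so that the jaws keep up a steady, moderate pressure; never squeeze so hard that the soft wood is crushed, and leave the jars and tins around alone.

Things in the scene. Friction and masses are not known exactly. Their poses are not given: they have to be found in the camera images.
- clamp: Loose grey one-hand bar clamp, 0.65 kg, standing on its two jaws; steel ratchet bar level, 40 to 56 mm above the counter; handle and black trigger stand up from the housing at one end. Origin on the counter under the near jaw's face. Axes (its points' too): x level along the bar from handle to far jaw, y across, z up. Housing from the handle's back face to the near jaw, 36 mm wide, 70 to 84 mm tall.
- clamp_handle (a point): Middle of the fixed handle, 112 mm above the counter: the height to squeeze at. The handle is 22 mm thick along x, 24 mm wide, its top 43 mm above this point. Handle and trigger at rest together measure 59 mm along x at this height, from 11 mm behind this point to 48 mm ahead of it; fully squeezed about 36 mm.
- trigger_pad (a point): Middle of the trigger's front face, where fingers pull; 112 mm above the counter at rest. Trigger 12 mm thick, 22 mm wide, top 136 mm above the counter. Full stroke 23 mm here, straight towards the handle; a spring (2 to 4 N) brings it back. Each full stroke draws the far jaw about 10 mm nearer (5 mm teeth; the first one 7 to 13); on the way back the jaw stays. Let go, the jaw keeps its place but its pressure is gone.
- clamp_trigger: The trigger as a part; origin on its pin, low in the housing, 12 mm above the counter and 40 mm behind the near jaw's face. About 10 N of squeeze move the jaw and wood along; tight jaws press with about 1.9 times the squeezing force, less 5 N. The trigger may give up to 10 mm before the teeth catch; far too hard a squeeze makes them skip.
- near_jaw (a point): Centre of the near jaw's pad, 10 mm above the counter, on the face that looks at the board. Part of the housing; pad 34 mm wide, 34 mm tall.
- far_jaw (a point): Centre of the far jaw's pad, 10 mm above the counter, on the face that looks back at the stave. The far jaw (32 mm wide, 72 mm tall, 26 mm thick behind its 8 mm pad) sits on the end of the bar. Starts 180 to 200 mm from near_jaw; board and stave together are 152 mm wide.
- clamp_bar: Bar with the far jaw, one part that slides through the housing; origin on the counter 200 mm behind the far jaw's face. The bar's tail sticks out up to 190 mm behind the near jaw's face. To be moved by the trigger only.
- board_mid (a point): Centre of the main piece of the chopping board, a loose wooden slab lying flat on the counter between the jaws: 110 mm across the seam (this point's x, the far jaw's side positive), 130 mm along the seam (y, the robot's side positive), 20 mm thick. About 0.4 kg.
- stave_mid (a point): Centre of the loose stave, a wooden strip lying flat between the board and the far jaw: 42 mm (x) by 130 mm (y) by 20 mm thick, axes as board_mid. At the start it stands out past the board's end by 8 to 21 mm on the robot's side, with a gap of 3 to 18 mm to the board. Flush means that board_mid and stave_mid have the same place along y. About 0.16 kg.
- stave_end (a point): Centre of the stave's end face on the robot's side, 10 mm above the counter; the place to push.
- stave: The stave as a part; origin under its centre. The seam needs at least 10 N from the far jaw; the soft wood is crushed at more than 60 N.
- tin: Tin, 58 mm across, 72 mm tall, at the right of the clamp; origin under its centre. To be left alone.
- salt: Salt shaker, 44 mm across, 90 mm tall, at the right of the clamp; origin under its centre. To be left alone.
- jam: Jam jar, 65 mm across, 90 mm tall, at the back left; origin under its centre. To be left alone.
Things that resemble listed ones, but are neither listed nor needed, are in the scene too. What is meant by the stave is not white, and is the larger of those in its own colour.

How it is judged (in metres and radians):
On the way, in this order (a step that is already met when the one before it is completed fails the run):
1. the stave's ends are flush with the board's ends (within 5 mm) (y of stave_mid in the frame of board_mid between -0.005 and 0.005 m), for 0.2 s.
2. the far jaw has come up against the stave and pushed it to the board (contact force between clamp_bar and stave above 1 N and x of stave_mid in the frame of board_mid below 0.0785 m), for 0.1 s.
At the end, for the whole second after the job is handed in: The fingers still squeeze the trigger (more than 3 N), the far jaw presses on the stave with 10 to 60 N, the seam is shut (gap under 2.5 mm, pieces parallel within 0.03 rad) and the stave's ends are flush with the board's within 5 mm (all of step 1 and x of stave_mid in the frame of board_mid below 0.0785 m and angle between the x axis of stave_mid and the x axis of board_mid, either way round below 0.03 rad and contact force between clamp_bar and stave between 10 and 60 N and contact force between the fingers and clamp_trigger above 3 N); the arm keeps its last pose, push and grip.
It fails at once if the wood is crushed: more than 60 N between far jaw and stave (contact force between clamp_bar and stave above 60 N).
It fails at once if the bar or far jaw is pushed by hand (more than 4 N) (contact force between the arm and clamp_bar above 4 N).
It fails at once if the clamp is tipped over (angle between clamp_handle's own z axis and vertical above 0.35 rad).
It fails at once if tin, salt shaker or jam jar shifted by more than 20 mm (distance of any of tin, salt, jam from where it was at the start of the episode above 0.02 m).
It also fails if it takes over 67 s, if anything falls off the work surface, if the arm or the gripper's body presses on something with over 40 N, if the wrist force passes 120 N, or if a joint passes its speed limit or range.

## Working session

There is one attempt and no reset: what is moved stays moved. The work goes in short steps, Python scripts to look and compute and a tool call to move; the robot and the scene stay as the last step left them, time stands still between calls to the robot, and variables do not carry over. Pictures are saved under pics/ and viewed, at most 10 in all, crops included, and the job is handed in when it is done.

Besides the shell and the picture viewer there is one more tool, called after ">>>" by a JSON object that holds its "api" and its "payload". send_rows: Moves the arm, as the interface text tells. Its arguments: {"type":"object","properties":{"rows":{"type":"array","items":{"type":"array","items":{"type":"array","items":{"type":"number"}}}},"grip":{"type":"number"}},"required":["rows"]}

```bash
ls; mkdir -p pics; cat > h.py <<'E'
import numpy as np, cv2
from scipy.spatial.transform import Rotation as R
from cell import ctrl
def cam(name):
    s=ctrl.read_state(); im=ctrl.get_image(name)
    if 'extrinsics' in im: T=np.array(im['extrinsics'])
    else:
        W=np.eye(4); W[:3,:3]=R.from_euler('xyz',s['tool_rot']).as_matrix(); W[:3,3]=s['eef_pos']; T=W@np.array(im['mount'])
    K=np.array([[im['fx'],0,im['cx']],[0,im['fy'],im['cy']],[0,0,1]]); return dict(T=T,K=K,D=np.array(im['D']),px=np.array(im['pixels']))
def world(c,uv,z):
    p=cv2.undistortPoints(np.array([uv],float).reshape(-1,1,2),c['K'],c['D']).reshape(-1,2)
    d=np.c_[p[:,0],-p[:,1],-np.ones(len(p))]@c['T'][:3,:3].T; o=c['T'][:3,3]
    return o+d*((np.broadcast_to(z,len(p))-o[2])/d[:,2])[:,None]
def save(n,px,scale=1): cv2.imwrite(n,cv2.cvtColor(cv2.resize(px,None,fx=scale,fy=scale,interpolation=cv2.INTER_CUBIC),cv2.COLOR_RGB2BGR))
E
python3 - <<'E'
from h import *; import pickle
print(ctrl.read_state())
for n in ('scene','top'):
    c=cam(n); pickle.dump(c,open(n+'.pkl','wb')); save(f'pics/{n}1.png',c['px'],1.4); print(n,c['T'],c['K'])
E
```

```text
pics
{'clock': 0.0, 'qpos': array([-1.29582045,  0.62930808,  0.0384577 ,  1.51838941, -0.02699301,
        0.99629127, -0.0199983 ]), 'qd': array([ 1.07293549e-04,  2.10217914e-04,  3.74247053e-04, -1.05708582e-03,
       -6.01848561e-04, -3.57958014e-05,  1.30736806e-03]), 'tau': array([ 3.79455032e-04, -5.63416350e+01,  1.22668751e+00, -1.93429631e+01,
        1.11372260e-02,  1.09299249e-02,  3.48086905e-05]), 'eef_pos': array([217.0578006 , 612.16304189, 303.00706099]), 'tool_rot': array([-3.13971538e+00,  3.83541078e-05,  2.80080909e+00]), 'force': array([-0.29512932,  1.26750576, -1.06542124]), 'torque': array([-0.01385706,  0.02486832,  0.02788704]), 'gripper_force': 0.0, 'width': 85.54422324946083}
scene [[ 5.54484465e-01  5.18374146e-01 -6.51026284e-01 -2.44526906e+02]
 [-8.32101401e-01  3.33675575e-01 -4.43021297e-01 -6.18535783e+02]
 [-1.24192163e-02  7.87368310e-01  6.16357776e-01  8.31132226e+02]
 [ 0.00000000e+00  0.00000000e+00  0.00000000e+00  1.00000000e+00]] [[437.09198351   0.         278.44868631]
 [  0.         437.09198351 202.00658452]
 [  0.           0.           1.        ]]
top [[ 1.33397406e-02  9.81705668e-01 -1.89936915e-01  2.93783474e+02]
 [-9.99910746e-01  1.29558634e-02 -3.26269056e-03 -5.69684116e+01]
 [-7.42205079e-04  1.89963486e-01  9.81790875e-01  1.43055466e+03]
 [ 0.00000000e+00  0.00000000e+00  0.00000000e+00  1.00000000e+00]] [[531.27779182   0.         278.26770596]
 [  0.         531.27779182 212.49300958]
 [  0.           0.           1.        ]]
```

View pics/scene1.png

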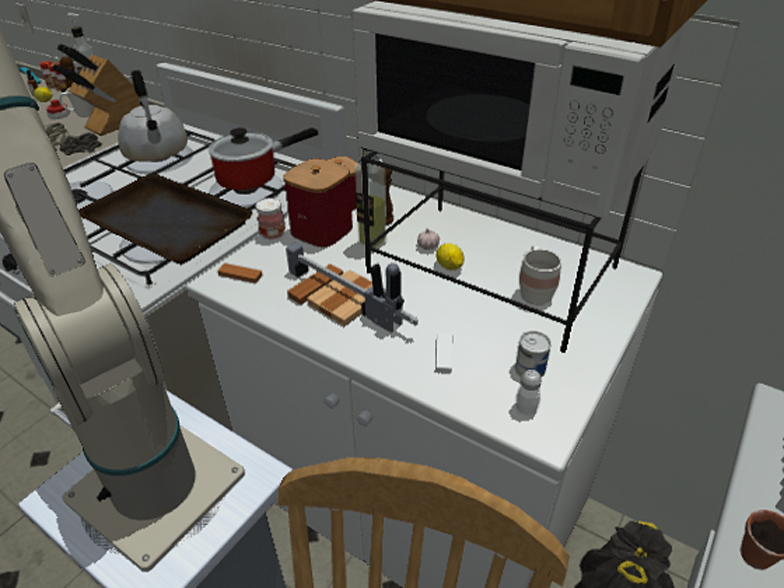

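View pics/top1.png

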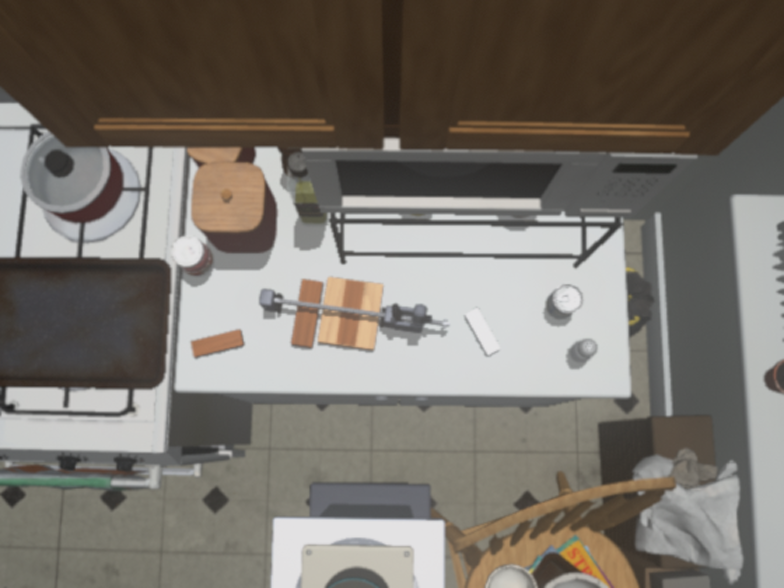

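In the top picture the stave candidates are the brown strip at (307,313) beside the board, the smaller brown strip at (218,343), and the white strip at (481,331). The strip at (307,313) fits: it isn't white, it is the larger brown one, and it lies between the board and the far jaw. An enlarged crop should confirm this.

```bash
python3 - <<'E'
from h import *; import pickle
c=pickle.load(open('top.pkl','rb')); save('pics/crop.png',c['px'][185:265,130:330],4)
E
```

```text
(no output)
```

View pics/crop.png

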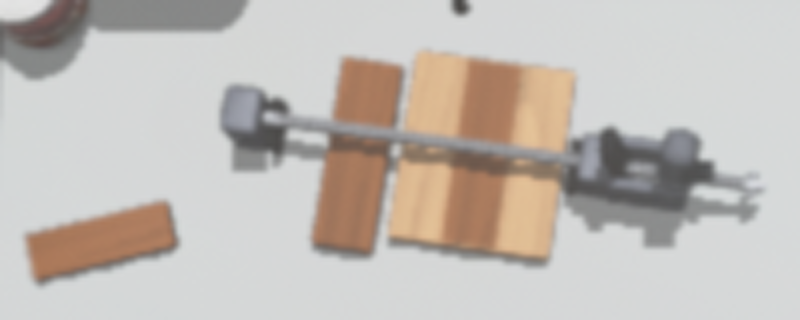

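The crop confirms it: the stave is the long brown strip at (358,155), lying between the far jaw at (243,110) and the board at (482,155). The short brown strip at (100,242) is the decoy. The trigger top is at (609,145) and the handle top at (682,147).

```bash
python3 - <<'E'
from h import *; import pickle
np.set_printoptions(precision=1,suppress=True)
c=pickle.load(open('top.pkl','rb'))
f=lambda p,z: world(c,np.array(p)/4+[130-.4,185-.4],z)
s=f([(342,58),(404,66),(373,254),(313,247)],20); b=f([(416,50),(575,71),(548,262),(389,241)],20)
print('stave',s,s.mean(0)); print('board',b,b.mean(0))
u=(b[0]+b[3]-b[1]-b[2])[:2]; u/=np.linalg.norm(u); v=np.array([u[1],-u[0]])
print('u',u,np.degrees(np.arctan2(u[1],u[0])), 'rel',(s.mean(0)-b.mean(0))[:2]@np.c_[u,v])
us=(s[0]+s[3]-s[1]-s[2])[:2];print(us)
vs=(s[2]+s[3]-s[0]-s[1])[:2];print('stave v',vs/np.linalg.norm(vs),v)
print('handle',f([(682,147)],155),'trig',f([(609,145)],136),'farjaw',f([(243,100)],72),'bar',f([(300,120),(560,157)],56))
print('stave end',s[2:].mean(0))
t=ctrl.read_state();print(R.from_euler('xyz',t['tool_rot']).as_matrix())
print(cam('wrist')['T'])
E
```

```text
stave [[601.5 120.   20. ]
 [596.5  77.6  20. ]
 [467.8  94.5  20. ]
 [471.9 134.8  20. ]] [534.4 106.8  20. ]
board [[607.7  69.8  20. ]
 [594.5 -38.6  20. ]
 [464.  -22.5  20. ]
 [476.7  84.1  20. ]] [535.8  23.2  20. ]
u [0.1 1. ] 83.14464629304193 rel [ 82.8 -11.3]
[ 9.2 82.7]
stave v [-1.   0.1] [ 1.  -0.1]
handle [[ 519.3 -106.2  155. ]] trig [[523.3 -61.8 136. ]] farjaw [[561.3 177.3  72. ]] bar [[551.5 141.7  56. ]
 [529.  -30.1  56. ]]
stave end [469.9 114.7  20. ]
[[-0.9  0.3 -0. ]
 [ 0.3  0.9 -0. ]
 [-0.  -0.  -1. ]]
[[  0.3  -0.9  -0.2 155.7]
 [  0.9   0.3   0.1 633.7]
 [ -0.   -0.3   1.  373.2]
 [  0.    0.    0.    1. ]]
```

```bash
cat >> h.py <<'E'
def go(p,yaw=3.02,tcp=None):
    s=ctrl.read_state(); Rm=R.from_euler('xyz',s['tool_rot'])
    t=Rm.inv().apply(np.array(p)-s['eef_pos'])/10; w=(Rm.inv()*R.from_euler('xyz',[np.pi,0,yaw])).as_rotvec()
    print(np.round(t,2),np.round(w,3))
E
python3 - <<'E'
from h import *
go([425,120,200]); go([425,120,82])
E
```

```text
[-36.05 -39.44  10.38] [-0.001 -0.    -0.219]
[-36.05 -39.42  22.18] [-0.001 -0.    -0.219]
```

>>> {"api": "send_rows", "payload": {"rows": [[[-3.2, -3.5, 0.5, 0, 0, -0.02], [-6.4, -7, 1, 0, 0, -0.04], [-9.6, -10.5, 2, 0, 0, -0.07], [-12.8, -14, 3, 0, 0, -0.1], [-16, -17.5, 4, 0, 0, -0.13], [-19.2, -21, 5, 0, 0, -0.16], [-22.4, -24.5, 6, 0, 0, -0.18], [-25.6, -28, 7, 0, 0, -0.2], [-28.8, -31.5, 8, 0, 0, -0.22], [-32, -35, 9, 0, 0, -0.22]]], "grip": 255}}

```text
clock: 1.15
eef_pos: [402.3, 174.1, 213.6]
tool_rot: [3.141, 0.0, 3.022]
force: [1.8, 0.2, 0.1]
width: -0.1
gripper_force: 0.0
```

```bash
python3 - <<'E'
from h import *
s=ctrl.read_state();print(s['eef_pos'],s['tool_rot'],s['force']);go([425,120,82])
E
```

```text
[402.33729663 174.14395901 213.60507763] [3.14128017e+00 3.13970264e-04 3.02166292e+00] [1.8343925  0.20708839 0.0557445 ]
[-2.89 -5.11 13.16] [0.    0.    0.002]
```

>>> {"api": "send_rows", "payload": {"rows": [[[-2, -3, 3, 0, 0, 0], [-2.9, -5.1, 6, 0, 0, 0], [-2.9, -5.1, 9, 0, 0, 0], [-2.9, -5.1, 12, 0, 0, 0], [-2.9, -5.1, 13.2, 0, 0, 0], [-2.9, -5.1, 13.2, 0, 0, 0], [-2.9, -5.1, 13.2, 0, 0, 0]]]}}

```text
clock: 1.85
eef_pos: [424.5, 121.7, 81.0]
tool_rot: [3.141, -0.001, 3.021]
force: [-0.0, -0.4, -0.2]
width: 0.4
gripper_force: 0.0
```

```bash
python3 - <<'E'
from h import *; import pickle
c=cam('wrist'); pickle.dump(c,open('w.pkl','wb')); save('pics/w1.png',c['px'],1.4); print(c['T'][:3,3])
E
```

```text
[359.72301045 129.00640195 151.22876412]
```

View pics/w1.png

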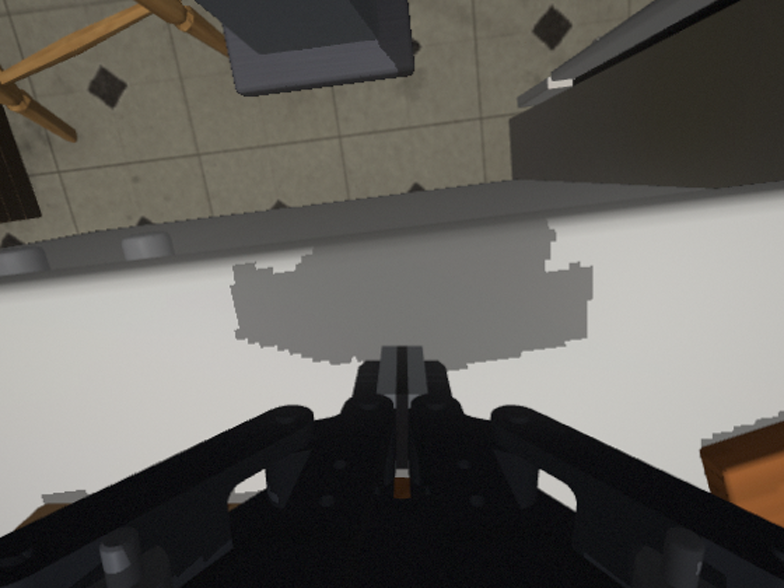

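The wrist view shows the closed fingers at (402,370), with brown visible through the slit below them, so they are in line with the stave. The decoy strip is at lower right. I'll push in stages.

>>> {"api": "send_rows", "payload": {"rows": [[[-1, 0, 0, 0, 0, 0], [-2, 0, 0, 0, 0, 0], [-3, 0, 0, 0, 0, 0], [-3.3, 0, 0, 0, 0, 0], [-3.6, 0, 0, 0, 0, 0], [-3.9, 0, 0, 0, 0, 0], [-4.1, 0, 0, 0, 0, 0], [-4.1, 0, 0, 0, 0, 0], [-4.1, 0, 0, 0, 0, 0]]]}}

```text
clock: 2.8
eef_pos: [464.8, 116.7, 81.9]
tool_rot: [-3.141, -0.001, 3.021]
force: [-2.9, 0.7, 2.0]
width: -0.4
gripper_force: 1.5
```

```bash
python3 - <<'E'
from h import *; import pickle
c=cam('top'); pickle.dump(c,open('top2.pkl','wb')); a=c['px'][185:265,165:285]; s=cam('scene'); pickle.dump(s,open('scene2.pkl','wb'))
save('pics/p2.png',np.vstack([cv2.resize(a,None,fx=5,fy=5,interpolation=cv2.INTER_CUBIC)[:,:600],cv2.resize(s['px'][170:240,190:310],(600,350)) *1][:1]))
E
```

```text
(no output)
```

View pics/p2.png

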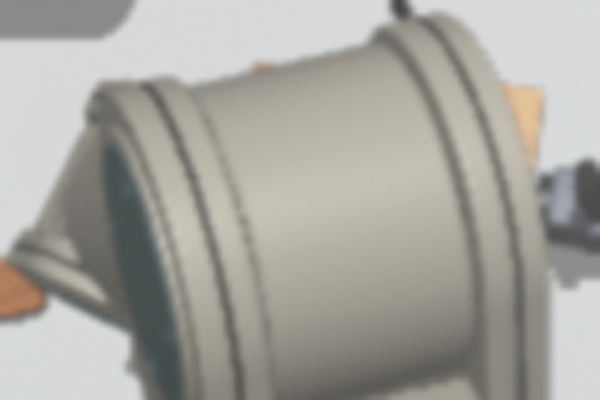

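The arm hides the top view; only the board's corner shows, at (525,120). I'll use the scene camera instead.

```bash
python3 - <<'E'
from h import *; import pickle
s=pickle.load(open('scene2.pkl','rb')); save('pics/s2.png',s['px'][170:240,180:300],6)
E
```

```text
(no output)
```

View pics/s2.png

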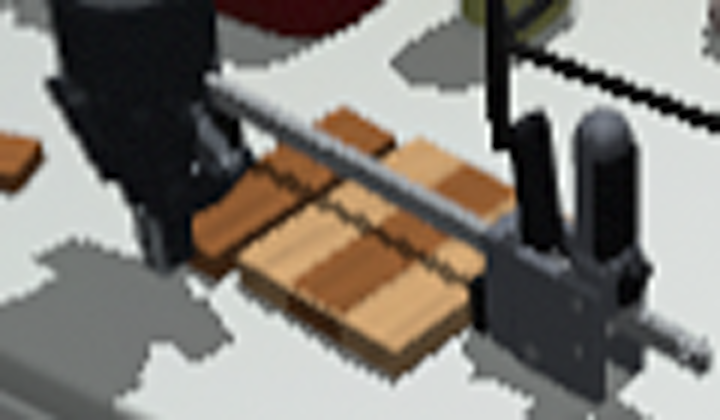

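```bash
python3 - <<'E'
from h import *; import pickle
np.set_printoptions(precision=1,suppress=True)
c=pickle.load(open('scene2.pkl','rb'))
f=lambda p,z: world(c,np.array(p)/6+[180-.4,170-.4],z)
p=f([(395,148),(343,106),(218,260),(423,137),(240,260),(396,353)],20)
v=np.array([.993,-.12]);u=np.array([.12,.993])
print(np.c_[p[:,:2],p[:,:2]@v,p[:,:2]@u])
E
```

```text
[[589.3  71.7 576.6 141.9]
 [603.8 116.9 585.6 188.6]
 [469.8  89.8 455.8 145.5]
 [604.7  65.2 592.7 137.3]
 [475.7  80.7 462.7 137.2]
 [462.5 -24.7 462.2  30.9]]
```

>>> {"api": "send_rows", "payload": {"rows": [[[-0.2, 0, 0, 0, 0, 0], [-0.4, 0, 0, 0, 0, 0], [-0.4, 0, 0, 0, 0, 0], [-0.4, 0, 0, 0, 0, 0], [1, 0, 0, 0, 0, 0], [3, 0, 0, 0, 0, 0], [3, 1, -5, 0, 0, 0], [3, 1, -10, 0, 0, 0], [3, -1, -15, 0, 0, 0], [3, -3, -18, 0, 0, 0]]]}}

```text
clock: 3.9
eef_pos: [432.8, 91.5, 264.7]
tool_rot: [3.139, 0.004, 3.023]
force: [0.1, -0.9, 0.5]
width: 0.4
gripper_force: 0.0
```

>>> {"api": "send_rows", "payload": {"rows": [[[0, -1, 0, 0, 0, 0], [0, -1, 0, 0, 0, 0], [0, -1, 0, 0, 0, 0]]]}}

```text
clock: 4.2
eef_pos: [430.5, 80.6, 261.3]
tool_rot: [3.141, -0.001, 3.02]
force: [-0.3, 0.2, -0.7]
width: -0.2
gripper_force: 0.0
```

```bash
python3 - <<'E'
from h import *; import pickle
c=cam('wrist'); pickle.dump(c,open('w2.pkl','wb')); save('pics/w2.png',c['px'],1.4); print(c['T'])
E
```

```text
[[ 1.21404779e-01 -9.59062066e-01 -2.55853149e-01  3.65804523e+02]
 [ 9.92603071e-01  1.17263353e-01  3.14396091e-02  8.80027094e+01]
 [-1.50338225e-04 -2.57777541e-01  9.66204283e-01  3.31465677e+02]
 [ 0.00000000e+00  0.00000000e+00  0.00000000e+00  1.00000000e+00]]
```

View pics/w2.png

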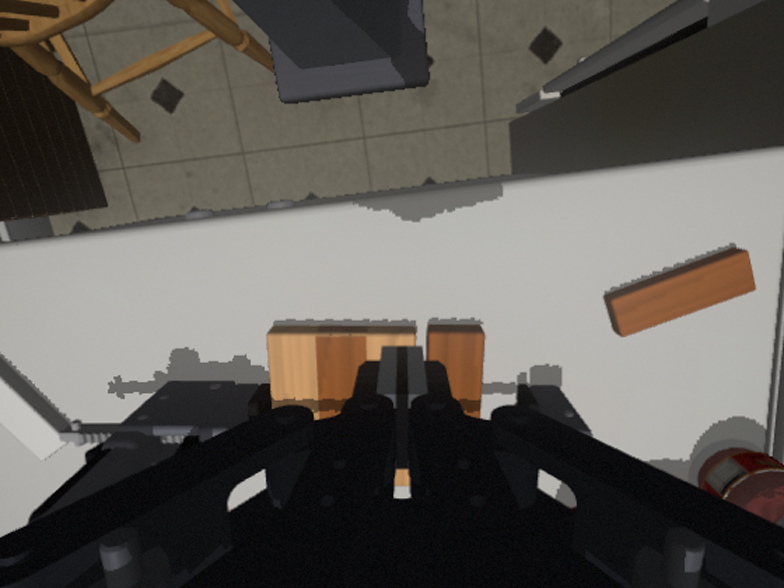

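The wrist view shows the board's near top edge from (270,333) to (415,333) and the stave's from (428,332) to (484,332), so they look flush, and the decoy is at (680,290). I'll check the numbers and refine the handle position from the first scene picture.

```bash
python3 - <<'E'
from h import *; import pickle
np.set_printoptions(precision=1,suppress=True)
c=pickle.load(open('w2.pkl','rb'))
p=world(c,np.array([(270,333),(415,333),(428,332),(484,332)])/1.4-.4,20)
v=np.array([.993,-.12]);u=np.array([.12,.993])
print(np.c_[p[:,:2],p[:,:2]@v,p[:,:2]@u])
s=pickle.load(open('scene2.pkl','rb'))
f=lambda p,z: world(s,np.array(p)/6+[180-.4,170-.4],z)[:,:2]
print('handle top',f([(607,130)],155),'trig top',f([(532,120)],136))
go([505,-88,260]); go([521,-88,170])
E
```

```text
[[465.1 -20.8 464.4  35.2]
 [478.   83.7 464.6 140.5]
 [478.3  93.2 463.8 150. ]
 [483.3 133.6 463.9 190.6]]
handle top [[ 510.5 -112.6]] trig top [[519.8 -66.1]]
[ -9.4 -15.9   0.1] [ 0. -0.  0.]
[-11.  -15.7   9.1] [ 0. -0.  0.]
```

Flush to within 1 mm. Next I'll hover over the handle with the gripper open.

>>> {"api": "send_rows", "payload": {"rows": [[[-2, -4, 0, 0, 0, 0], [-4, -8, 0, 0, 0, 0], [-6, -12, 0, 0, 0, 0], [-9, -16, 0, 0, 0, 0], [-10.9, -16, 0, 0, 0, 0], [-10.9, -16, 0.5, 0, 0, 0], [-10.9, -16, 0.5, 0, 0, 0], [-10.9, -16, 0.5, 0, 0, 0], [-10.9, -16, 0.5, 0, 0, 0]]], "grip": 0}}

```text
clock: 5.15
eef_pos: [518.7, -90.0, 256.7]
tool_rot: [-3.142, -0.001, 3.024]
force: [0.3, 0.1, -0.3]
width: 85.0
gripper_force: 0.0
```

```bash
python3 - <<'E'
from h import *; import pickle
c=cam('wrist'); pickle.dump(c,open('w3.pkl','wb')); save('pics/w3.png',c['px'],1.4); print(c['T'])
E
```

```text
[[ 1.18065815e-01 -9.59574044e-01 -2.55495825e-01  4.54013057e+02]
 [ 9.93005694e-01  1.13988713e-01  3.07614278e-02 -8.27818630e+01]
 [-3.94227528e-04 -2.57340682e-01  9.66320660e-01  3.26958224e+02]
 [ 0.00000000e+00  0.00000000e+00  0.00000000e+00  1.00000000e+00]]
```

View pics/w3.png

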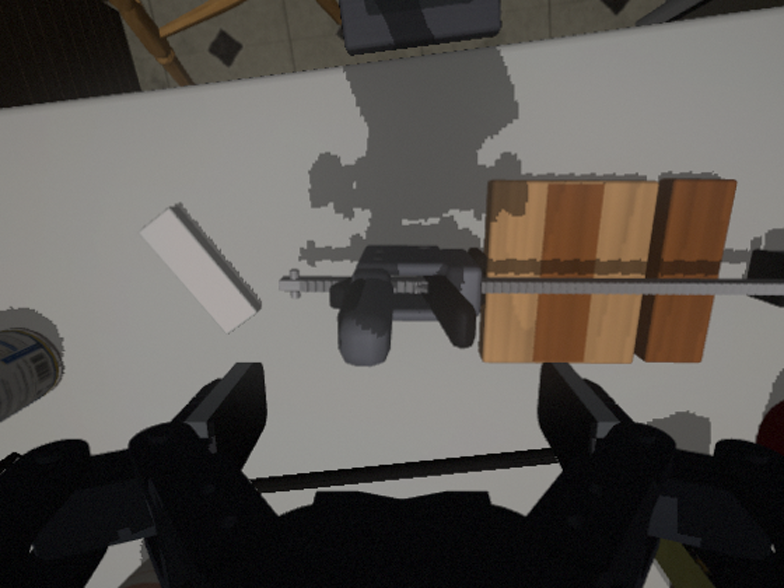

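The wrist view shows the handle top at (364,340), the trigger top at (463,330), the stave and board at right, and the open fingers at (235,400) and (570,400).

```bash
python3 - <<'E'
from h import *; import pickle
np.set_printoptions(precision=1,suppress=True)
c=pickle.load(open('w3.pkl','rb'))
v=np.array([.993,-.12]);u=np.array([.12,.993])
for z,l in ((150,[(340,345),(389,345),(364,335)]),(134,[(475,338),(446,340),(460,332)]),(20,[(488,183),(484,361),(657,182),(672,181)]),(48,[(300,285),(700,287)])):
    p=world(c,np.array(l)/1.4-.4,z); print(z);print(np.c_[p[:,:2],p[:,:2]@v,p[:,:2]@u])
s=ctrl.read_state();print(s['eef_pos'][:2]@u,s['eef_pos'][:2]@v)
E
```

```text
150
[[ 519.2 -116.6  529.6  -53.5]
 [ 521.6  -96.3  529.5  -33.1]
 [ 516.  -106.1  525.1  -43.4]]
134
[[529.  -58.6 532.3   5.3]
 [528.4 -71.7 533.3  -7.8]
 [525.3 -65.1 529.4  -1.6]]
20
[[466.4 -27.5 466.5  28.6]
 [591.8 -39.2 592.3  32.1]
 [479.1  82.  465.9 138.9]
 [479.6  91.6 465.2 148.5]]
48
[[ 513.8 -155.   528.8  -92.2]
 [ 544.9   95.4  529.6  160.1]]
-27.32659935494498 526.1285810218598
```

>>> {"api": "send_rows", "payload": {"rows": [[[-0.3, 0.2, 1, 0, 0, 0], [-0.3, 0.2, 4, 0, 0, 0], [-0.3, 0.2, 7, 0, 0, 0], [-0.3, 0.2, 8.8, 0, 0, 0], [-0.3, 0.2, 9.2, 0, 0, 0], [-0.3, 0.2, 9.2, 0, 0, 0]]]}}

```text
clock: 5.8
eef_pos: [522.5, -89.3, 164.4]
tool_rot: [3.141, -0.001, 3.021]
force: [-0.1, 0.7, 0.5]
width: 85.5
gripper_force: 0.0
```

>>> {"api": "send_rows", "payload": {"rows": [[[0, 0, 0, 0, 0, 0], [0, 0, 0, 0, 0, 0], [0, 0, 0, 0, 0, 0], [0, 0, 0, 0, 0, 0], [0, 0, 0, 0, 0, 0]]], "grip": 66}}

```text
clock: 6.3
eef_pos: [523.4, -90.0, 165.8]
tool_rot: [-3.141, 0.002, 3.02]
force: [0.5, -0.8, 6.1]
width: 63.5
gripper_force: 1.2
```

```bash
python3 - <<'E'
from h import *; import pickle
c=cam('wrist'); pickle.dump(c,open('w4.pkl','wb')); save('pics/w4.png',c['px'],1.4); go([522,-88,164])
E
```

```text
[0.16 0.18 0.18] [-0.     0.002  0.   ]
```

View pics/w4.png

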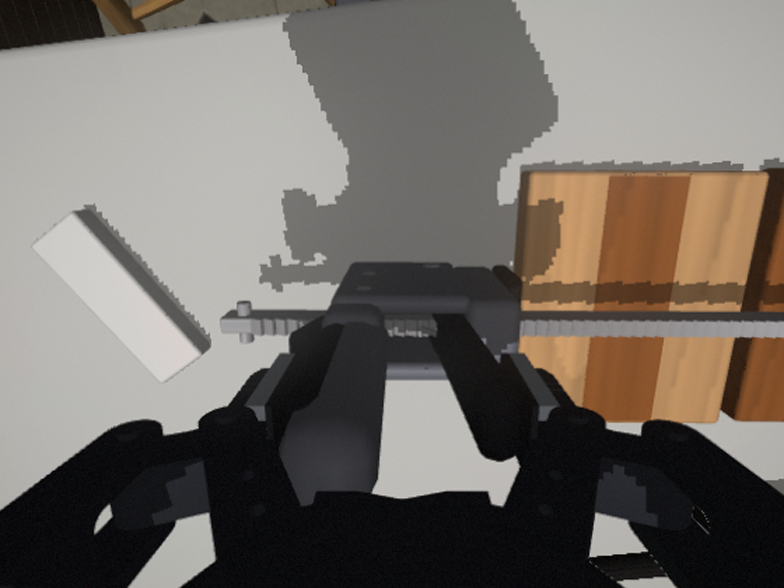

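Handle and trigger sit between the pads, with similar small gaps at (290,370) and (530,380). There is a 6 N upward force, so I'll rise a little before squeezing.

>>> {"api": "send_rows", "payload": {"rows": [[[0, 0, -0.4, 0, 0, 0], [0, 0, -0.4, 0, 0, 0], [0, 0, -0.4, 0, 0, 0]]]}}

```text
clock: 6.65
eef_pos: [522.8, -89.2, 169.1]
tool_rot: [3.141, 0.0, 3.021]
force: [0.7, 1.6, 0.8]
width: 63.5
gripper_force: 0.8
```

>>> {"api": "send_rows", "payload": {"rows": [[[0, -0.1, 0, 0, 0, 0], [0, -0.1, 0, 0, 0, 0], [0, -0.1, 0, 0, 0, 0]]], "grip": 82}}

```text
clock: 6.95
eef_pos: [522.8, -90.6, 169.3]
tool_rot: [-3.141, 0.001, 3.021]
force: [-1.0, -0.4, 6.0]
width: 57.9
gripper_force: 2.5
```

>>> {"api": "send_rows", "payload": {"rows": [[[0, -0.2, -0.1, 0, 0, 0], [0, -0.4, -0.2, 0, 0, 0], [0, -0.5, -0.2, 0, 0, 0], [0, -0.5, -0.2, 0, 0, 0]]], "grip": 112}}

```text
clock: 7.35
eef_pos: [521.9, -95.1, 170.7]
tool_rot: [3.14, -0.0, 3.021]
force: [0.3, 2.6, -0.4]
width: 47.9
gripper_force: 3.6
```

>>> {"api": "send_rows", "payload": {"rows": [[[0, -0.2, -0.1, 0, 0, 0], [0, -0.4, -0.2, 0, 0, 0], [0, -0.4, -0.2, 0, 0, 0], [0, -0.4, -0.2, 0, 0, 0]]], "grip": 137}}

```text
clock: 7.75
eef_pos: [521.1, -100.2, 172.5]
tool_rot: [-3.141, -0.001, 3.02]
force: [0.6, 0.2, -2.6]
width: 39.9
gripper_force: 3.9
```

>>> {"api": "send_rows", "payload": {"rows": [[[0, -0.1, 0, 0, 0, 0], [0, -0.2, 0, 0, 0, 0], [0, -0.2, 0, 0, 0, 0], [0, -0.2, 0, 0, 0, 0]]], "grip": 148}}

```text
clock: 8.15
eef_pos: [521.3, -101.3, 172.8]
tool_rot: [3.141, -0.0, 3.021]
force: [0.4, 2.5, -3.0]
width: 36.2
gripper_force: 12.8
```

```bash
python3 - <<'E'
from h import *; import pickle
c=cam('wrist'); pickle.dump(c,open('w5.pkl','wb')); save('pics/w5.png',c['px'],1.4)
E
```

```text
(no output)
```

View pics/w5.png

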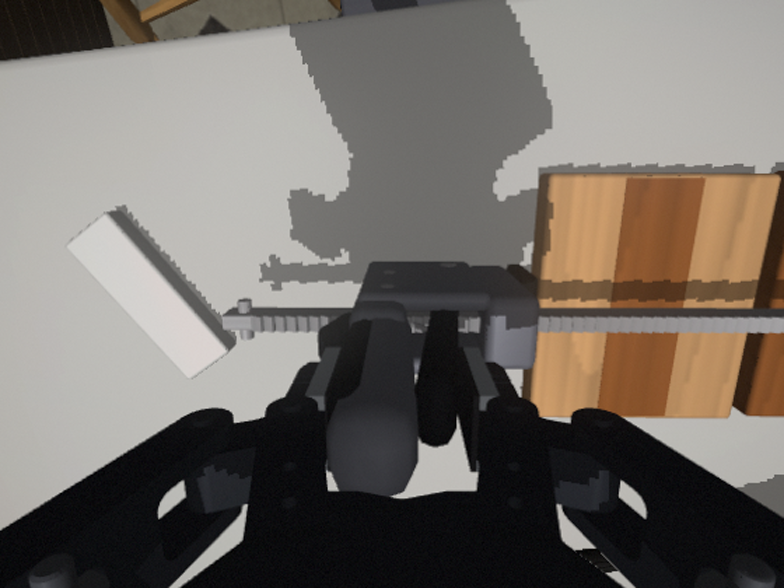

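The clamp works: the trigger closed against the handle (430,370) and the bar's tail pin is at (245,320). Now I'll release for the next stroke.

>>> {"api": "send_rows", "payload": {"rows": [[[0, 0.3, 0, 0, 0, 0], [0, 0.6, 0.1, 0, 0, 0], [0, 0.9, 0.2, 0, 0, 0], [0, 1.2, 0.3, 0, 0, 0], [0, 1.2, 0.3, 0, 0, 0], [0, 1.2, 0.3, 0, 0, 0]]], "grip": 72}}

```text
clock: 8.8
eef_pos: [522.9, -91.2, 170.4]
tool_rot: [-3.138, 0.001, 3.02]
force: [-0.4, -2.9, 5.3]
width: 61.5
gripper_force: 0.8
```

>>> {"api": "send_rows", "payload": {"rows": [[[0, -0.3, 0, 0, 0, 0], [0, -0.6, -0.1, 0, 0, 0], [0, -0.7, -0.2, 0, 0, 0], [0, -0.7, -0.2, 0, 0, 0]]], "grip": 117}}

```text
clock: 9.2
eef_pos: [521.8, -97.2, 171.9]
tool_rot: [-3.141, -0.0, 3.02]
force: [-0.4, -2.2, 2.5]
width: 46.4
gripper_force: 3.5
```

>>> {"api": "send_rows", "payload": {"rows": [[[0, -0.1, 0, 0, 0, 0], [0, -0.3, -0.1, 0, 0, 0], [0, -0.3, -0.1, 0, 0, 0], [0, -0.3, -0.1, 0, 0, 0]]], "grip": 137}}

```text
clock: 9.6
eef_pos: [521.6, -98.9, 172.7]
tool_rot: [3.14, -0.0, 3.022]
force: [0.2, 2.6, -0.3]
width: 39.8
gripper_force: 4.5
```

>>> {"api": "send_rows", "payload": {"rows": [[[0, -0.1, 0, 0, 0, 0], [0, -0.2, 0, 0, 0, 0], [0, -0.2, 0, 0, 0, 0], [0, -0.2, 0, 0, 0, 0]]], "grip": 147}}

```text
clock: 10.0
eef_pos: [521.5, -100.2, 173.0]
tool_rot: [3.139, 0.0, 3.022]
force: [1.3, 5.1, 1.4]
width: 36.1
gripper_force: 9.5
```

>>> {"api": "send_rows", "payload": {"rows": [[[0, 0.3, 0, 0, 0, 0], [0, 0.6, 0.1, 0, 0, 0], [0, 0.9, 0.2, 0, 0, 0], [0, 1.2, 0.3, 0, 0, 0], [0, 1.2, 0.3, 0, 0, 0], [0, 1.2, 0.3, 0, 0, 0]]], "grip": 72}}

```text
clock: 10.6
eef_pos: [522.7, -90.3, 169.9]
tool_rot: [-3.141, -0.0, 3.02]
force: [-1.1, -1.3, 2.6]
width: 61.0
gripper_force: 0.7
```

>>> {"api": "send_rows", "payload": {"rows": [[[0, -0.3, 0, 0, 0, 0], [0, -0.6, -0.1, 0, 0, 0], [0, -0.7, -0.2, 0, 0, 0], [0, -0.7, -0.2, 0, 0, 0]]], "grip": 115}}

```text
clock: 11.0
eef_pos: [521.7, -96.5, 171.6]
tool_rot: [3.141, -0.001, 3.02]
force: [0.4, -0.2, -1.3]
width: 47.0
gripper_force: 3.6
```

>>> {"api": "send_rows", "payload": {"rows": [[[0, -0.1, 0, 0, 0, 0], [0, -0.2, -0.1, 0, 0, 0], [0, -0.2, -0.1, 0, 0, 0], [0, -0.2, -0.1, 0, 0, 0]]], "grip": 128}}

```text
clock: 11.4
eef_pos: [521.4, -98.4, 172.5]
tool_rot: [3.141, -0.001, 3.021]
force: [-0.0, 1.3, -4.0]
width: 42.4
gripper_force: 4.1
```

>>> {"api": "send_rows", "payload": {"rows": [[[0, -0.1, 0, 0, 0, 0], [0, -0.1, 0, 0, 0, 0], [0, -0.1, 0, 0, 0, 0], [0, -0.1, 0, 0, 0, 0]]], "grip": 137}}

```text
clock: 11.8
eef_pos: [521.5, -99.2, 172.8]
tool_rot: [3.141, -0.0, 3.021]
force: [-0.2, 2.9, -4.6]
width: 39.8
gripper_force: 4.8
```

>>> {"api": "send_rows", "payload": {"rows": [[[0, -0.1, 0, 0, 0, 0], [0, -0.2, 0, 0, 0, 0], [0, -0.2, 0, 0, 0, 0], [0, -0.2, 0, 0, 0, 0]]], "grip": 147}}

```text
clock: 12.2
eef_pos: [521.5, -101.2, 173.0]
tool_rot: [3.141, 0.0, 3.021]
force: [0.3, 4.0, -1.5]
width: 36.5
gripper_force: 9.8
```

```bash
cat > m.py <<'E'
from h import *; import pickle
np.set_printoptions(precision=1,suppress=True)
a=pickle.load(open('w5.pkl','rb')); c=cam('wrist')
def find(x0,y0,x1,y1,z,name):
    t=a['px'][y0:y1,x0:x1]; r=cv2.matchTemplate(c['px'],t,cv2.TM_CCOEFF_NORMED); _,q,_,l=cv2.minMaxLoc(r)
    h=np.array([(x1-x0)/2,(y1-y0)/2]); p=world(a,[np.array([x0,y0])+h],z)[0]; n=world(c,[np.array(l)+h],z)[0]
    print(name,round(q,2),(p[:2])@[.12,.993],'->',n[:2]@[.12,.993], 'v',(n-p)[:2]@[.993,-.12])
find(160,208,195,250,48,'pin'); find(262,186,330,222,80,'housing'); find(440,120,515,180,20,'board')
E
python3 m.py; python3 - <<'E'
from h import *
c=cam('wrist')
# board/stave boundary: sample colours along line at near-robot top strip and behind
for x in (490,560):
    U=np.arange(120,165,1.5); P=np.array([[.993*x/1.0,-.12*x]])*1+np.outer(U,[.12,.993]); P=np.c_[P,np.full(len(P),20.)]
    d=(P-c['T'][:3,3])@c['T'][:3,:3]; uv,_=cv2.projectPoints(np.c_[d[:,0],-d[:,1],-d[:,2]],np.zeros(3),np.zeros(3),c['K'],c['D']); uv=uv[:,0].astype(int)
    print(x,[(round(u,1),c['px'][b,a_].sum()) for u,(a_,b) in zip(U,uv) if 0<=a_<560 and 0<=b<420])
E
```

```text
pin 0.79 -107.6229618651267 -> -107.49115590550326 v -0.351297011488697
housing 0.96 -33.77210167014588 -> -33.63899933760106 v -0.2622288212075708
board 0.99 90.3896127333115 -> 90.63552124847725 v 0.2563835715038132
490 [(np.float64(120.0), np.uint64(416)), (np.float64(121.5), np.uint64(406)), (np.float64(123.0), np.uint64(388)), (np.float64(124.5), np.uint64(410)), (np.float64(126.0), np.uint64(427)), (np.float64(127.5), np.uint64(437)), (np.float64(129.0), np.uint64(440)), (np.float64(130.5), np.uint64(443)), (np.float64(132.0), np.uint64(425)), (np.float64(133.5), np.uint64(417)), (np.float64(135.0), np.uint64(419)), (np.float64(136.5), np.uint64(420)), (np.float64(138.0), np.uint64(416)), (np.float64(139.5), np.uint64(398)), (np.float64(141.0), np.uint64(157)), (np.float64(142.5), np.uint64(106)), (np.float64(144.0), np.uint64(107)), (np.float64(145.5), np.uint64(135)), (np.float64(147.0), np.uint64(202))]
560 [(np.float64(120.0), np.uint64(435)), (np.float64(121.5), np.uint64(434)), (np.float64(123.0), np.uint64(428)), (np.float64(124.5), np.uint64(430)), (np.float64(126.0), n
[... 202 characters left out ...]
np.float64(135.0), np.uint64(416)), (np.float64(136.5), np.uint64(440)), (np.float64(138.0), np.uint64(436)), (np.float64(139.5), np.uint64(390)), (np.float64(141.0), np.uint64(110)), (np.float64(142.5), np.uint64(108)), (np.float64(144.0), np.uint64(99)), (np.float64(145.5), np.uint64(134)), (np.float64(147.0), np.uint64(199)), (np.float64(148.5), np.uint64(241)), (np.float64(150.0), np.uint64(262)), (np.float64(151.5), np.uint64(261)), (np.float64(153.0), np.uint64(249)), (np.float64(154.5), np.uint64(252)), (np.float64(156.0), np.uint64(245)), (np.float64(157.5), np.uint64(252)), (np.float64(159.0), np.uint64(256)), (np.float64(160.5), np.uint64(255)), (np.float64(162.0), np.uint64(252))]
```

```bash
cat >> m.py <<'E'
t=a['px'][212:246,160:183]; s=c['px'][205:255,60:260]; r=cv2.matchTemplate(s,t,cv2.TM_CCOEFF_NORMED)
for x in np.argsort(-r.max(0))[:8]: print(x+60,round(r.max(0)[x],2),end='; ')
print()
for n,i in(('old',a),('new',c)): print(n,[int(k) for k in i['px'][229,90:250:4].sum(1)])
E
python3 m.py
```

```text
pin 0.79 -107.6229618651267 -> -107.47694251517618 v -0.3222393811812806
housing 0.97 -33.77210167014588 -> -33.6234365913127 v -0.23862002808566962
board 0.99 90.3896127333115 -> 90.64415044336364 v 0.27627935630070094
160 0.61; 159 0.6; 158 0.58; 161 0.57; 157 0.56; 162 0.54; 156 0.53; 163 0.51; 
old [562, 566, 629, 630, 631, 630, 633, 631, 631, 633, 634, 635, 633, 596, 273, 263, 264, 358, 481, 479, 478, 477, 479, 418, 318, 419, 332, 416, 375, 410, 379, 412, 403, 402, 416, 400, 303, 128, 116, 110]
new [568, 565, 626, 630, 630, 631, 633, 632, 635, 495, 473, 472, 472, 472, 468, 422, 307, 419, 307, 419, 316, 416, 332, 412, 359, 416, 374, 416, 400, 406, 423, 404, 419, 401, 417, 394, 235, 124, 114, 112]
```

The bar has advanced about 20 mm since stroke 1, the board hasn't moved, and the gap is still about 8 mm. Stroke 4 next.

>>> {"api": "send_rows", "payload": {"rows": [[[0, 0.3, 0, 0, 0, 0], [0, 0.6, 0.1, 0, 0, 0], [0, 0.9, 0.2, 0, 0, 0], [0, 1.2, 0.3, 0, 0, 0], [0, 1.2, 0.3, 0, 0, 0], [0, 1.2, 0.3, 0, 0, 0]]], "grip": 72}}

```text
clock: 12.95
eef_pos: [522.7, -91.0, 170.1]
tool_rot: [-3.139, 0.0, 3.02]
force: [-0.1, -4.5, 5.9]
width: 61.3
gripper_force: 0.7
```

>>> {"api": "send_rows", "payload": {"rows": [[[0, -0.3, 0, 0, 0, 0], [0, -0.6, -0.1, 0, 0, 0], [0, -0.7, -0.2, 0, 0, 0], [0, -0.7, -0.2, 0, 0, 0]]], "grip": 110}}

```text
clock: 13.35
eef_pos: [521.8, -96.1, 171.5]
tool_rot: [3.14, -0.0, 3.021]
force: [-0.4, 1.1, -1.4]
width: 48.7
gripper_force: 3.4
```

>>> {"api": "send_rows", "payload": {"rows": [[[0, -0.1, 0, 0, 0, 0], [0, -0.2, -0.1, 0, 0, 0], [0, -0.3, -0.1, 0, 0, 0], [0, -0.3, -0.1, 0, 0, 0]]], "grip": 125}}

```text
clock: 13.75
eef_pos: [521.4, -98.3, 172.5]
tool_rot: [3.139, -0.001, 3.022]
force: [-0.0, 5.9, -5.2]
width: 43.7
gripper_force: 4.7
```

>>> {"api": "send_rows", "payload": {"rows": [[[0, -0.1, 0, 0, 0, 0], [0, -0.1, 0, 0, 0, 0], [0, -0.1, 0, 0, 0, 0], [0, -0.1, 0, 0, 0, 0]]], "grip": 135}}

```text
clock: 14.15
eef_pos: [521.5, -99.1, 172.9]
tool_rot: [3.139, 0.0, 3.022]
force: [-0.1, 6.0, -1.5]
width: 40.5
gripper_force: 5.0
```

>>> {"api": "send_rows", "payload": {"rows": [[[0, -0.1, 0, 0, 0, 0], [0, -0.1, 0, 0, 0, 0], [0, -0.1, 0, 0, 0, 0], [0, -0.1, 0, 0, 0, 0]]], "grip": 141}}

```text
clock: 14.55
eef_pos: [521.5, -99.7, 173.1]
tool_rot: [3.139, 0.0, 3.022]
force: [-0.3, 6.2, -0.9]
width: 38.5
gripper_force: 5.1
```

>>> {"api": "send_rows", "payload": {"rows": [[[0, -0.1, 0, 0, 0, 0], [0, -0.1, 0, 0, 0, 0], [0, -0.1, 0, 0, 0, 0], [0, -0.1, 0, 0, 0, 0]]], "grip": 146}}

```text
clock: 14.95
eef_pos: [521.4, -100.6, 173.2]
tool_rot: [3.139, 0.001, 3.023]
force: [-0.2, 7.2, 0.4]
width: 36.8
gripper_force: 6.8
```

```bash
cat > g.py <<'E'
from h import *
c=cam('wrist')
for x in (485,500,560):
    U=np.arange(128,165,1.); P=np.array([[.993*x,-.12*x]])+np.outer(U,[.12,.993]); P=np.c_[P,np.full(len(P),20.)]
    d=(P-c['T'][:3,3])@c['T'][:3,:3]; uv,_=cv2.projectPoints(np.c_[d[:,0],-d[:,1],-d[:,2]],np.zeros(3),np.zeros(3),c['K'],c['D']); uv=uv[:,0].astype(int)
    print(x,' '.join(f"{int(u)}:{int(c['px'][b,a_].sum())}" for u,(a_,b) in zip(U,uv) if 0<=a_<560 and 0<=b<420))
print([int(k) for k in c['px'][229,90:250:4].sum(1)])
E
python3 g.py
```

```text
485 128:429 129:424 130:429 131:427 132:428 133:429 134:425 135:428 136:386 137:182 138:212 139:251 140:267 141:274 142:272 143:263 144:260 145:255 146:259 147:245
500 128:429 129:429 130:427 131:425 132:424 133:423 134:419 135:417 136:337 137:189 138:226 139:239 140:276 141:274 142:272 143:266 144:270 145:258 146:255 147:250 148:248 149:242 150:233
560 128:423 129:417 130:413 131:413 132:437 133:443 134:441 135:428 136:356 137:190 138:219 139:240 140:274 141:267 142:271 143:272 144:257 145:254 146:255 147:255 148:258 149:260 150:265 151:263 152:255 153:259 154:253 155:254 156:257 157:254 158:262 159:263 160:264 161:262 162:263 163:261
[569, 563, 635, 637, 638, 492, 475, 474, 475, 472, 447, 426, 305, 423, 308, 429, 308, 421, 310, 420, 313, 422, 338, 420, 360, 422, 377, 413, 402, 408, 426, 410, 423, 403, 425, 394, 151, 120, 116, 120]
```

The seam is nearly shut and the board has moved about 3 mm toward the near jaw. Stroke 5 should come up tight, so I'll take it in small steps.

>>> {"api": "send_rows", "payload": {"rows": [[[0, 0.3, 0, 0, 0, 0], [0, 0.6, 0.1, 0, 0, 0], [0, 0.9, 0.2, 0, 0, 0], [0, 1.1, 0.3, 0, 0, 0], [0, 1.1, 0.3, 0, 0, 0], [0, 1.1, 0.3, 0, 0, 0]]], "grip": 72}}

```text
clock: 15.6
eef_pos: [522.7, -91.5, 169.9]
tool_rot: [3.141, 0.0, 3.021]
force: [0.5, 1.6, 0.3]
width: 61.1
gripper_force: 1.0
```

>>> {"api": "send_rows", "payload": {"rows": [[[0, -0.2, 0, 0, 0, 0], [0, -0.4, -0.1, 0, 0, 0], [0, -0.4, -0.1, 0, 0, 0], [0, -0.4, -0.1, 0, 0, 0]]], "grip": 95}}

```text
clock: 16.0
eef_pos: [522.1, -95.0, 170.8]
tool_rot: [3.14, 0.0, 3.021]
force: [0.2, 4.4, -0.8]
width: 53.6
gripper_force: 2.8
```

>>> {"api": "send_rows", "payload": {"rows": [[[0, -0.1, 0, 0, 0, 0], [0, -0.2, -0.1, 0, 0, 0], [0, -0.2, -0.1, 0, 0, 0], [0, -0.2, -0.1, 0, 0, 0]]], "grip": 105}}

```text
clock: 16.4
eef_pos: [521.2, -97.9, 171.5]
tool_rot: [-3.141, -0.001, 3.02]
force: [-0.2, 3.3, -4.0]
width: 50.3
gripper_force: 5.1
```

>>> {"api": "send_rows", "payload": {"rows": [[[0, -0.1, 0, 0, 0, 0], [0, -0.1, 0, 0, 0, 0], [0, -0.1, 0, 0, 0, 0], [0, -0.1, 0, 0, 0, 0]]], "grip": 110}}

```text
clock: 16.8
eef_pos: [521.4, -98.4, 171.9]
tool_rot: [3.141, -0.001, 3.021]
force: [-1.6, 3.5, -1.6]
width: 48.8
gripper_force: 7.4
```

>>> {"api": "send_rows", "payload": {"rows": [[[0, 0, 0, 0, 0, 0], [0, 0, 0, 0, 0, 0], [0, 0, 0, 0, 0, 0]]], "grip": 113}}

```text
clock: 17.1
eef_pos: [521.4, -98.6, 172.0]
tool_rot: [-3.141, -0.0, 3.021]
force: [-3.3, 3.7, 3.1]
width: 47.7
gripper_force: 9.7
```

>>> {"api": "send_rows", "payload": {"rows": [[[0, 0, 0, 0, 0, 0], [0, -0.1, 0, 0, 0, 0], [0, -0.1, 0, 0, 0, 0]]], "grip": 116}}

```text
clock: 17.4
eef_pos: [521.5, -99.0, 172.2]
tool_rot: [3.141, 0.0, 3.021]
force: [-2.6, 3.4, 5.2]
width: 47.1
gripper_force: 12.0
```

```bash
python3 g.py
```

```text
485 128:425 129:428 130:423 131:417 132:218 133:191 134:236 135:256 136:268 137:269 138:269 139:260 140:258 141:258 142:253 143:250 144:238 145:237 146:229 147:229
500 128:423 129:419 130:421 131:389 132:315 133:206 134:226 135:262 136:275 137:269 138:268 139:261 140:261 141:251 142:248 143:245 144:238 145:235 146:232 147:228 148:225 149:240 150:250 151:245
560 128:440 129:441 130:437 131:374 132:260 133:220 134:234 135:258 136:274 137:269 138:259 139:258 140:257 141:248 142:245 143:249 144:259 145:263 146:261 147:263 148:252 149:255 150:253 151:249 152:257 153:260 154:263 155:262 156:264 157:265 158:256 159:250 160:250 161:251 162:246 163:240 164:242
[566, 629, 570, 471, 471, 470, 470, 467, 416, 331, 416, 354, 417, 395, 418, 418, 419, 423, 388, 426, 356, 425, 348, 423, 330, 421, 264, 424, 299, 423, 265, 416, 302, 379, 121, 115, 123, 108, 110, 102]
```

>>> {"api": "send_rows", "payload": {"rows": [[[0, 0, 0, 0, 0, 0], [0, 0, 0, 0, 0, 0], [0, 0, 0, 0, 0, 0], [0, 0, 0, 0, 0, 0]]], "grip": 119}}

```text
clock: 17.85
eef_pos: [521.7, -99.3, 172.5]
tool_rot: [3.141, 0.001, 3.022]
force: [-3.3, 3.2, 7.8]
width: 46.0
gripper_force: 13.6
```

>>> {"api": "send_rows", "payload": {"rows": [[[0, 0, 0, 0, 0, 0], [0, 0, 0, 0, 0, 0], [0, 0, 0, 0, 0, 0], [0, 0, 0, 0, 0, 0]]], "grip": 121}}

```text
clock: 18.25
eef_pos: [521.8, -99.6, 172.6]
tool_rot: [-3.141, 0.001, 3.021]
force: [-2.6, 1.6, 8.4]
width: 45.3
gripper_force: 14.7
```

>>> {"api": "send_rows", "payload": {"rows": [[[0, 0, 0, 0, 0, 0], [0, 0, 0, 0, 0, 0], [0, 0, 0, 0, 0, 0], [0, 0, 0, 0, 0, 0]]], "grip": 125}}

```text
clock: 18.65
eef_pos: [521.8, -100.0, 172.9]
tool_rot: [-3.141, 0.001, 3.02]
force: [-4.2, 1.0, 11.6]
width: 44.3
gripper_force: 19.6
```

```bash
python3 m.py|head -3; python3 g.py | cut -c1-160
```

```text
pin 0.79 -107.6229618651267 -> -107.03680157433209 v -0.8159952350390217
housing 0.97 -33.77210167014588 -> -35.144314157107246 v -0.5943523521205974
board 0.99 90.3896127333115 -> 81.973356072239 v -0.10439448907788677
485 128:426 129:430 130:429 131:385 132:256 133:215 134:229 135:265 136:274 137:268 138:266 139:261 140:262 141:255 142:258 143:240 144:237 145:236 146:227
500 128:421 129:422 130:416 131:409 132:194 133:192 134:242 135:263 136:270 137:269 138:265 139:266 140:258 141:257 142:254 143:242 144:235 145:231 146:230 147:
560 128:437 129:442 130:435 131:418 132:187 133:199 134:227 135:263 136:275 137:265 138:263 139:259 140:255 141:252 142:255 143:253 144:260 145:266 146:263 147:
[563, 553, 628, 480, 469, 473, 472, 470, 443, 425, 304, 422, 295, 419, 306, 425, 304, 417, 307, 419, 315, 417, 325, 417, 354, 413, 372, 414, 406, 404, 421, 390,
```

Tight: the board no longer moves and the squeeze is about 20 N (roughly 32 N at the jaw). I'll let it settle and check the force, flushness and parallelism.

>>> {"api": "send_rows", "payload": {"rows": [[[0, 0, 0, 0, 0, 0], [0, 0, 0, 0, 0, 0], [0, 0, 0, 0, 0, 0], [0, 0, 0, 0, 0, 0], [0, 0, 0, 0, 0, 0], [0, 0, 0, 0, 0, 0], [0, 0, 0, 0, 0, 0], [0, 0, 0, 0, 0, 0]]]}}

```text
clock: 19.55
eef_pos: [521.8, -100.0, 172.9]
tool_rot: [-3.141, 0.001, 3.02]
force: [-4.6, 0.9, 11.8]
width: 44.7
gripper_force: 19.7
```

```bash
python3 - <<'E'
from h import *
c=cam('wrist')
for u in (100,115,126,138,143,146):
    V=np.arange(455,475,1.); P=np.outer(V,[.993,-.12])+u*np.array([.12,.993]); P=np.c_[P,np.full(len(P),20.)]
    d=(P-c['T'][:3,3])@c['T'][:3,:3]; uv,_=cv2.projectPoints(np.c_[d[:,0],-d[:,1],-d[:,2]],np.zeros(3),np.zeros(3),c['K'],c['D']); uv=uv[:,0]
    print(u,' '.join(f"{int(x)}:{c['px'][int(b),int(a)].sum() if 0<=a<560 else -1}" for x,(a,b) in zip(V,uv)))
s=ctrl.read_state(); print(s['gripper_force'],s['width'],s['force'])
E
```

```text
100 455:545 456:545 457:546 458:543 459:542 460:543 461:545 462:348 463:326 464:329 465:269 466:371 467:410 468:447 469:446 470:448 471:444 472:448 473:444 474:443
115 455:541 456:541 457:541 458:538 459:541 460:543 461:539 462:323 463:319 464:324 465:245 466:331 467:368 468:398 469:397 470:395 471:394 472:395 473:394 474:396
126 455:540 456:536 457:539 458:538 459:538 460:519 461:318 462:316 463:314 464:129 465:164 466:351 467:390 468:422 469:423 470:425 471:423 472:426 473:424 474:424
138 455:534 456:533 457:532 458:534 459:535 460:493 461:314 462:315 463:306 464:252 465:223 466:268 467:270 468:266 469:267 470:266 471:272 472:265 473:267 474:267
143 455:-1 456:-1 457:-1 458:-1 459:-1 460:-1 461:-1 462:-1 463:-1 464:-1 465:-1 466:-1 467:-1 468:-1 469:241 470:250 471:244 472:244 473:246 474:248
146 455:-1 456:-1 457:-1 458:-1 459:-1 460:-1 461:-1 462:-1 463:-1 464:-1 465:-1 466:-1 467:-1 468:-1 469:-1 470:-1 471:-1 472:-1 473:-1 474:-1
19.642876759171486 44.13485262484658 [-5.35756683  0.7352846  10.93384582]
```

```bash
python3 -c "
from cell import ctrl
print(ctrl.finish_job())"
```

```text
the job is handed in; nothing more can be done
None
```

I handed the job in with the stave flush to about 1 mm, the seam shut, and the trigger held at about 20 N (an estimated 32 N at the far jaw, from the clamp's given ratio); no verdict came back.

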